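# Fit the mincer plate and screw its ring nut snug

### The job

Put the mincer together: set the hubbed mincer plate into the mouth of the upright mincer head, hub up and fully home, and let it go. Then put the ring nut over it, closed side up, and screw it down clockwise until it is snug on the plate: firmly tight so that it stays tight by itself, but not forced. Leave the other things on the table where they are.

Things in the scene. Friction and masses are not known exactly. Their poses are not given: they have to be found in the camera images.
- plate_hub (a point): Hubbed mincer plate: steel disc 42 mm across, 8 mm thick, small holes; on top a round hub 18 mm across, 18 mm high to hold it by (26 mm high in all, 0.11 kg). Lies hub up on the table. Point on its axis 17 mm above its underside, half-way up the hub; z up the axis; yaw does not matter. Lower edge bevelled 1.5 mm. The other loose disc (62 mm, no hub) is not it.
- ring_center (a point): Ring nut: round steel ring 67 mm across, 21 mm high (0.11 to 0.22 kg), knurled side, lying closed side up. Point on its axis, half-way up; z up. Open skirt below, 16.5 mm deep, bore 60 mm; on top an inward flange 4.5 mm thick with a 28 mm hole for the hub. Snug, this point is 4 mm below the rim of the head and the flange lies on the plate.
- ring_lug (a point): One of the ring nut's three inner lugs, 120 degrees apart at the foot of the skirt (each about 20 degrees wide, 5 mm high, reaching in to 26 mm from the axis). Point 27 mm from the nut's axis, 2.5 mm above its underside; x points outward. Three small dark dots on the nut's top lie over the lugs.
- mouth (a point): Mouth of the mincer head, a cast tube 50 mm across, upright on a foot fixed to the table, a feed tube low on its +x side. Point on the axis at the rim, 95 mm above the table; z up. Outside, below the rim, is a thread 58 mm across, 22 mm tall; the tube is plain to 40 mm below the rim. The nut screws down clockwise seen from above.
- seat (a point): Firm flat seat in the mouth, on its axis, 6 mm below the rim. The bore above it is 44 mm across, so the 42 mm plate has 1 mm play all round and, fully home, stands 2 mm proud of the rim.
- ridge (a point): Where one of three thread ridges begins (29 mm from the axis, 2 mm below the rim), true only to 9 degrees and, by wear, 2.5 mm up or down; the others begin 120 and 240 degrees on. Ridges 3 mm thick drop 30 mm a turn clockwise; a lug has 2 mm play between them. A nut set down with lugs 10 to 110 degrees anticlockwise of the beginnings drops into the grooves; else it rides on a ridge first.
- head: The whole head, fixed; origin under its foot (110 x 100 mm). From a ridge's beginning a lug turns about 10 to 85 degrees clockwise until snug; which angle is not known beforehand. The nut turns freely, sinking 4.8 mm per rad, till its flange lies on the plate; then up to 25 degrees more till the lugs bear and the moment climbs within a few degrees. A rise of 0.3 to 0.5 N m is snug; over 70 N clamping spoils it.
Things that resemble listed ones, but are neither listed nor needed, are in the scene too. What is shaped like the part that bears plate_hub but brown is not meant. What is shaped like the part that bears ring_center but pink is not meant.

How it is judged:
By the outcome, as a careful person would: the job done as asked, in the order asked, and still so for the second after the job is handed in, with the robot touching nothing.
It also fails if it takes over 64 s, if anything falls off the work surface, if the arm or the gripper's body presses on something with over 40 N, if the wrist force passes 120 N, or if a joint passes its speed limit or range.

### The arm

A 6-joint arm with a two-finger parallel gripper is mounted at the origin on the work surface. World frame = base frame: x ahead of the robot, y to its left, z up, the work surface at z = 0. Lengths are in m, angles in rad, forces in N, time in s.
With the tool pointing down it reaches from about 0.275 to 0.75 m from the base axis. Payload 10.2 kg.
Tool frame: the origin (TCP) lies at the very end of the fingers, on their centre line; the grasp point (between the pads) lies 19 mm behind it; x points along the fingers, y is the direction in which the jaws open and shut, and the axes are right-handed (so a half turn about x gives the same grasp; the last joint's range is limited). The gripper opens to 88 mm and grips with 3 to 60 N. Pads are 18 mm wide; open, the fingers measure 123 mm over their backs; the gripper's body (75 mm by 187 mm) begins 45 mm behind the grasp point.
Start: joints at [1.082, 0.313, 1.498, -0, 1.331, -0.223], TCP at [0.138, 0.507, 0.239] pointing down, gripper open.
Joint ranges: [-2.94, 2.94], [-0.97, 2.17], [0.19, 2.56], [-1.23, 4.37], [0.02, 3.11], [-2.88, 2.88]. Speed limits (rad/s): [2.39, 2.39, 3.01, 3.14, 3.14, 3.14].

### API

Orientations are given as [roll, pitch, yaw] about the fixed x, y, z axes, in that order (R = Rz(yaw) Ry(pitch) Rx(roll)).
In Python, from workcell import telemetry, get_image, order, models gives the robot as it stands.
- The arm moves only by the shell command python3 -m handwheel 'ROWS'. ROWS is JSON, a list of rows, each a list of 7 numbers: the shift along the tool's x, y, z in cm, then the turn, a rotation vector about the tool's x, y, z in rad, then the finger opening in cm, from 0 to 8.81. In form: [[dx, dy, dz, ax, ay, az, grip], ...]. A call has 1 to 20 rows; each row shifts and turns the pose as measured when the row begins, along the tool's axes as they then stand; what a row does not reach is not made up. A row lasts 1/12 s, in which the tool goes at most 41.7 mm and 7.16 degrees, less where a joint would pass 70% of its speed; a pose out of reach is approached as far as the arm can. A call is refused whole if a number of a shift passes 4.17 or a number of a turn 0.125, either way. A call with a gripper value outside its range is refused whole. The fingers move at their own pace and stop on an object; the grip force is fixed at half the most. Time passes only in rows, so rows that do not move let the fingers close. It gives the time, the measured TCP pose, the force and the opening at its end, in the units of the state.
- telemetry.observe(): the state, without advancing time (a new reading comes with each control period).
- get_image(name): name is "side" or "top"; returns a dict with "pixels" (420x560x3 uint8, blue, green, red), "intrinsics" (3x3 intrinsics, pixels), "extrinsics" (4x4, takes a point from camera to world coordinates). Camera axes: x right, y up, looking along -z (the intrinsics and any distortion apply to the point x, -y, -z); pixel columns grow to the right and rows downward; lengths in m; the calibration is good to about 2 mm. A picture is of the moment at which its call begins. There is no depth.
- order.job_done(): hands the job in, once; it reports no verdict.
Trained networks look in a picture, given as the dict that the camera call returned (one of the last four; its "shot" number tells which), for a name from the list of things; names that differ only in an ending like _2 or _b are one class to them, and where a whole thing is asked for, a point or a joint stands for the part that bears it (a point fixed in the world has none). Each returns a list of dicts, best first, with "score" (0 to 1); they miss things now and then, are a little off and sometimes report something else, mostly with a low value. They report only what shows in the picture. A call takes as long as a camera call. They do not tell look-alikes from the thing itself.
- models.look_for(thing, picture): "box" ([left, top, right, bottom] in pixels, round what is visible of it).
- models.trace(thing, picture): "pixels" (420x560 bool, what is visible of it) and "box" ([left, top, right, bottom] in pixels, round what is visible of it).
- models.spot_point(thing, picture): "point" ([column, row] in pixels: a listed point, or the origin of a listed thing).
The state is a dict: "clock": time; "qpos": joint angles; "joint_vel": joint speeds; "joint_torque": joint torques, N m; "tool_pos": TCP position; "ee_rot": TCP orientation; "wrist_force": force on the tool from outside, world axes, zero at the start; "torque": the same for the moment, N m; "gripper_width": finger opening in m.
Only numpy, scipy, OpenCV 4.12 (cv2) and the standard library are available. Lean on these libraries where they do the work, as an engineer would, in place of code of your own. Each camera call takes 0.05 s, during which the arm holds its last target. There are 200 camera calls.

## Working session

There is one attempt and no reset: what is moved stays moved. The work goes in short steps, Python scripts to look and compute and a shell command to move; the robot and the scene stay as the last step left them, time stands still between calls to the robot, and variables do not carry over. Pictures are saved under pics/ and viewed, about 8 in all and at most 12, crops included, and the job is handed in when it is done.

```bash
mkdir -p pics
cat > h.py <<'E'
import numpy as np, cv2
from workcell import telemetry, get_image, order, models
def ray(im,p):
    K=np.array(im["intrinsics"]);T=np.array(im["extrinsics"])
    d=np.linalg.inv(K)@[p[0],p[1],1.]; d=T[:3,:3]@[d[0],-d[1],-d[2]]
    return T[:3,3],d
def atz(im,p,z):
    o,d=ray(im,p); return o+d*(z-o[2])/d[2]
def proj(im,X):
    K=np.array(im["intrinsics"]);T=np.array(im["extrinsics"])
    c=T[:3,:3].T@(np.array(X)-T[:3,3]); u=K@[c[0],-c[1],-c[2]]; return u[:2]/u[2]
E
python3 - <<'E'
from h import *
im={}
for n in("top","side"):
    im[n]=get_image(n); cv2.imwrite(f"pics/{n}0.png",im[n]["pixels"])
    print(n,im[n]["extrinsics"],im[n]["intrinsics"],[k for k in im[n]])
    for t,z in(("plate_hub",.017),("ring_center",.0105),("ring_lug",.0025),("mouth",.095),("ridge",.093)):
        for r in models.spot_point(t,im[n])[:6]:
            print(n,t,np.round(r["point"],1),round(r["score"],2),np.round(atz(im[n],r["point"],z),4))
s=telemetry.observe();print(s)
E
```

```text
top [[-0.01197422  0.9887373  -0.14918164  0.39008983]
 [-0.99965596 -0.01531879 -0.02129056  0.01295823]
 [-0.02333605  0.14887538  0.98858057  0.97130209]
 [ 0.          0.          0.          1.        ]] [[437.05347331   0.         274.01200634]
 [  0.         437.05347331 210.37714026]
 [  0.           0.           1.        ]] ['pixels', 'intrinsics', 'extrinsics', 'shot']
top plate_hub [400.5 235.1] 0.86 [ 0.4755 -0.241   0.017 ]
top plate_hub [378.9 201.2] 0.52 [ 0.551  -0.1979  0.017 ]
top ring_center [130.5 230.4] 0.89 [0.495  0.3536 0.0105]
top ring_center [180.1 243.1] 0.72 [0.4652 0.2421 0.0105]
top ring_lug [131.4 245.1] 0.74 [0.4628 0.3532 0.0025]
top ring_lug [194.8 247.4] 0.6 [0.4558 0.211  0.0025]
top mouth [259.5 179. ] 0.76 [0.5879 0.0608 0.095 ]
top ridge [266.8 163.6] 0.87 [0.6206 0.0456 0.093 ]
side [[ 0.95950257  0.1811521  -0.21572837  0.33851259]
 [-0.28164433  0.6016981  -0.74741947 -0.69863694]
 [-0.00559325  0.77790958  0.62835134  0.6876238 ]
 [ 0.          0.          0.          1.        ]] [[481.60232287   0.         277.57505954]
 [  0.         481
[... 523 characters left out ...]
ge [308.1 190.6] 0.56 [0.6242 0.0608 0.093 ]
{'clock': 0.6, 'qpos': array([ 1.08158243e+00,  3.12892840e-01,  1.49772298e+00, -1.90037717e-05,
        1.33101060e+00, -2.23409901e-01]), 'joint_vel': array([-0.00028573,  0.0003148 , -0.0009983 ,  0.00081014,  0.00113253,
        0.00017789]), 'joint_torque': array([-1.08613138e-03, -4.01981592e+01, -2.52347785e+01,  6.93630707e-02,
        3.20210354e-02, -2.28965808e-05]), 'tool_pos': array([0.13792786, 0.50655121, 0.23871518]), 'ee_rot': array([-1.2939349 ,  1.57075784, -1.55973438]), 'wrist_force': array([ 0.26951726, -1.03633079, -0.44755876]), 'torque': array([ 0.02390549, -0.04643808,  0.01319813]), 'gripper_width': 0.08827589159221214}
```

Run:
```python
import cv2,numpy as np
t=cv2.imread("pics/top0.png");s=cv2.imread("pics/side0.png")
cv2.imwrite("pics/full.png",np.hstack([cv2.resize(t,(800,600))]))
c=lambda im,x,y,w=60:cv2.resize(im[y-w//2:y+w//2,x-w//2:x+w//2],(260,260),interpolation=cv2.INTER_CUBIC)
cv2.imwrite("pics/crops.png",np.vstack([np.hstack([c(t,400,235),c(t,379,201),c(t,260,176)]),np.hstack([c(t,130,230),c(t,180,243),c(s,221,160)])]))
```

```text
(no output)
```

View pics/full.png

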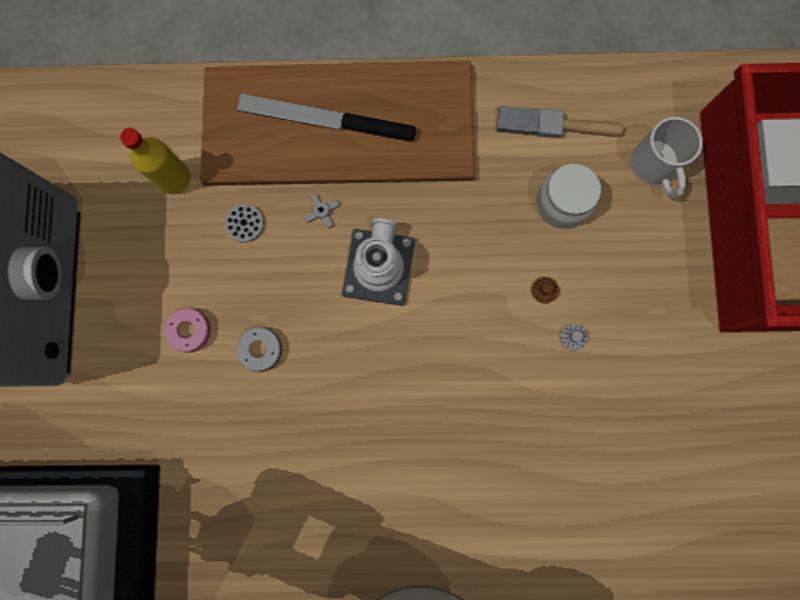

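View pics/crops.png

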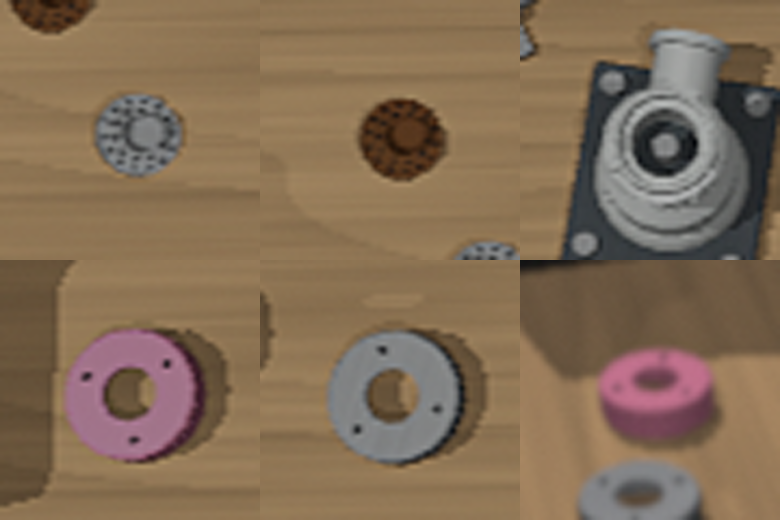

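Plate candidates: grey hubbed (400,235), brown look-alike (379,201), hubless disc (170,155). I choose the grey one. Nut candidates: grey (180,243) and pink (130,230), so grey again. The crops confirm both. The network's mouth point at column 259.5 is about 4 px off the visible rim centre, near (264,179), so I'll refine it.

```bash
cat >> h.py <<'E'
from scipy.spatial.transform import Rotation as Rn
def go(p,jaw=None):
    """tool-frame delta (cm) to TCP p; jaw = world angle (deg) of tool y, mod 180"""
    s=telemetry.observe();R=Rn.from_euler('xyz',s["ee_rot"]).as_matrix()
    d=R.T@(np.array(p)-s["tool_pos"])*100
    a=np.degrees(np.arctan2(R[1,1],R[0,1]))
    print("tcp",np.round(s["tool_pos"],4),"jaw deg",round(a,2),"tilt",np.round(R[:,0],4),"q6",round(s["qpos"][5],3),"w",round(s["gripper_width"],4),"t",round(s["clock"],2))
    print("  delta cm",np.round(d,2))
    if jaw is not None:
        e=(a-jaw+90)%180-90   # +x turn = clockwise = decreasing angle
        print("  turn rad about x",round(np.radians(e),3))
E
python3 - <<'E'
from h import *
t=cv2.imread("pics/top0.png");s=cv2.imread("pics/side0.png")
import json
imt=get_image("top");ims=get_image("side")
def c(im,I,X,w=60):
    # draw model circles for mouth hypothesis X
    k=400/w; u=proj(I,X); x0,y0=np.round(u).astype(int)-w//2
    o=cv2.resize(im[y0:y0+w,x0:x0+w],(400,400),interpolation=cv2.INTER_CUBIC); q=o.copy()
    for r,z,col in((.025,.095,(0,0,255)),(.022,.095,(0,255,0)),(.029,.071,(255,0,0))):
        P=np.array([proj(I,[X[0]+r*np.cos(a),X[1]+r*np.sin(a),z]) for a in np.linspace(0,6.28,50)])
        cv2.polylines(q,[np.int32((P-[x0,y0]+.5)*k)],True,col,1)
    return np.hstack([o,q])
X=[.588,.0525,.095]
cv2.imwrite("pics/mouth.png",np.vstack([c(t,imt,X),c(s,ims,X)])[:, :])
q=cv2.resize(cv2.imread("pics/mouth.png"),(600,600));cv2.imwrite("pics/mouth.png",q)
print([np.round(atz(imt,((x)/4.3333+150-.5,(y)/4.3333+213-.5),.021),4) for x,y in((122,90),(177,149),(97,170))])
go([.475,-.2405,.08],0)
E
```

```text
[array([0.486 , 0.2454, 0.021 ]), array([0.4558, 0.217 , 0.021 ]), array([0.4458, 0.2572, 0.021 ])]
tcp [0.1379 0.5066 0.2387] jaw deg 74.77 tilt [-0.e+00  1.e-04 -1.e+00] q6 -0.223 w 0.088 t 0.7
  delta cm [ 15.87 -63.23  52.15]
  turn rad about x 1.305
```

View pics/mouth.png

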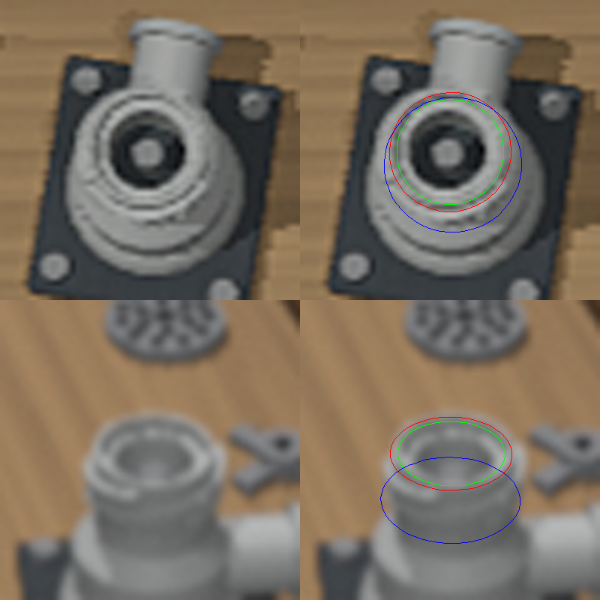

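The rim centre looks to be near (0.589, 0.0535), and the head's yaw is about -9°. Moving to the plate now.

```bash
python3 -m handwheel '[[0,-3.16,2.6,0,0,0,5],[0,-3.16,2.6,0,0,0,5],[0,-3.16,2.6,0,0,0,5],[0,-3.16,2.6,0,0,0,5],[0,-3.16,2.6,0,0,0,5],[0,-3.16,2.6,0,0,0,5],[0,-3.16,2.6,0,0,0,5],[0,-3.16,2.6,0,0,0,5],[0,-3.16,2.6,0,0,0,5],[0,-3.16,2.6,0,0,0,5],[0,-3.16,2.6,0,0,0,5],[0,-3.16,2.6,0,0,0,5],[0,-3.16,2.6,0,0,0,5],[0,-3.16,2.6,0,0,0,5],[0,-3.16,2.6,0,0,0,5],[0,-3.16,2.6,0,0,0,5],[0,-3.16,2.6,0,0,0,5],[0,-3.16,2.6,0,0,0,5],[0,-3.16,2.6,0,0,0,5],[0,-3.16,2.6,0,0,0,5]]'; python3 -c "
from h import *
go([.475,-.2405,.05])"
```

```text
clock: 2.37
tool_pos: [0.4761, -0.2525, 0.2408]
ee_rot: [0.234, 1.559, -0.025]
wrist_force: [0.5, 1.1, 0.5]
gripper_width: 0.0503
tcp [ 0.4761 -0.2525  0.2408] jaw deg 75.22 tilt [ 1.190e-02 -3.000e-04 -9.999e-01] q6 -2.023 w 0.0503 t 2.37
  delta cm [19.07  1.08 -0.63]
```

```bash
sed -i 's/^    print("  delta cm.*/&\n    print("  untilt rotvec tool",np.round(R.T@np.cross(R[:,0],[0,0,-1]),3), "F",np.round(s["wrist_force"],1),"M",np.round(s["torque"],2))/' h.py
python3 -m handwheel '[[3.8,0.2,-0.1,0,0.006,0,5],[3.8,0.2,-0.1,0,0.006,0,5],[3.8,0.2,-0.1,0,0,0,5],[3.8,0.2,-0.1,0,0,0,5],[1,0,0,0,0,0,5],[0,0,0,0,0,0,5]]'; python3 -c "
from h import *
go([.475,-.2405,.011])"
```

```text
clock: 2.87
tool_pos: [0.4795, -0.2549, 0.0736]
ee_rot: [-0.322, 1.561, -0.588]
wrist_force: [-0.2, 0.5, -0.0]
gripper_width: 0.0501
tcp [ 0.4795 -0.2549  0.0736] jaw deg 74.75 tilt [ 0.0081 -0.0054 -1.    ] q6 -2.01 w 0.0501 t 2.87
  delta cm [ 6.25  1.28 -0.87]
  untilt rotvec tool [0.    0.009 0.003] F [-0.2  0.5 -0. ] M [-0.    0.03  0.06]
```

```bash
python3 -m handwheel '[[0,1.28,-0.87,0,0.009,0.003,5],[0,0,0,0,0,0,5]]'; python3 -c "
from h import *
go([.475,-.2405,.011])
im=get_image('top')
print(np.round(proj(im,[.475,-.2405,.017]),1),[ (np.round(r['point'],1),round(r['score'],2)) for r in models.spot_point('plate_hub',im)[:3]])
im=get_image('side')
print(np.round(proj(im,[.475,-.2405,.017]),1),[ (np.round(r['point'],1),round(r['score'],2)) for r in models.spot_point('plate_hub',im)[:3]])
"
```

```text
clock: 3.03
tool_pos: [0.4742, -0.2401, 0.0733]
ee_rot: [2.708, 1.569, 2.441]
wrist_force: [-0.5, 0.5, 0.5]
gripper_width: 0.0501
tcp [ 0.4742 -0.2401  0.0733] jaw deg 74.72 tilt [-0.0012  0.0011 -1.    ] q6 -1.993 w 0.0501 t 3.03
  delta cm [ 6.23 -0.03  0.1 ]
  untilt rotvec tool [ 0.    -0.001 -0.001] F [-0.5  0.5  0.5] M [-0.01 -0.04  0.04]
[400.3 235.3] [(array([379.4, 200.4]), 0.63)]
[281.  347.1] [(array([280.6, 351.9]), 0.73), (array([315.1, 317.4]), 0.58)]
```

```bash
python3 -m handwheel '[[3.5,0,0.1,0,0,0,4],[2,0,0,0,0,0,3.5],[0.65,0,0,0,0,0,3.5],[0,0,0,0,0,0,0],[0,0,0,0,0,0,0],[0,0,0,0,0,0,0],[0,0,0,0,0,0,0],[0,0,0,0,0,0,0]]'; python3 -c "
from h import *
go([.475,-.2405,.011])"
```

```text
clock: 3.9
tool_pos: [0.4805, -0.2479, 0.0179]
ee_rot: [-0.443, 1.553, -0.712]
wrist_force: [-0.8, 0.2, -1.2]
gripper_width: 0.0166
tcp [ 0.4805 -0.2479  0.0179] jaw deg 74.61 tilt [ 0.0132 -0.0114 -0.9998] q6 -1.995 w 0.0166 t 3.9
  delta cm [ 0.68  0.57 -0.74]
  untilt rotvec tool [0.    0.016 0.007] F [-0.8  0.2 -1.2] M [ 0.01  0.02 -0.06]
```

```bash
python3 -m handwheel '[[0,0,0,0,0.016,0.007,4.5],[0,0,0,0,0,0,4.5],[0,0,0,0,0,0,4.5],[0,0,0,0,0,0,4.5]]'
python3 - <<'E'
from h import *
go([.475,-.2405,.011])
o=[]
for n in('top','side'):
    im=get_image(n);c=proj(im,telemetry.observe()['tool_pos']);u=proj(im,[.475,-.2405,.017])
    print(n,np.round(c,1),np.round(u,1),[ (np.round(r['point'],1),round(r['score'],2)) for r in models.spot_point('plate_hub',im)[:3]])
    x,y=np.int32(u)-40;o.append(cv2.resize(im['pixels'][y:y+80,x:x+80],(400,400),interpolation=cv2.INTER_CUBIC))
cv2.imwrite('pics/p1.png',np.hstack(o))
E
```

```text
clock: 4.23
tool_pos: [0.4814, -0.2485, 0.0198]
ee_rot: [-0.799, 1.569, -1.067]
wrist_force: [0.3, -0.8, 0.2]
gripper_width: 0.0412
tcp [ 0.4814 -0.2485  0.0198] jaw deg 74.62 tilt [ 7.0e-04 -1.3e-03 -1.0e+00] q6 -1.994 w 0.0412 t 4.23
  delta cm [ 0.88  0.6  -0.83]
  untilt rotvec tool [0.    0.001 0.001] F [ 0.3 -0.8  0.2] M [0.01 0.04 0.01]
top [404.1 232.2] [400.3 235.3] [(array([181.1, 243.2]), 0.64), (array([379.1, 199.6]), 0.4), (array([263.2, 163.9]), 0.31)]
side [286.1 349.1] [281.  347.1] [(array([315.1, 316.5]), 0.58)]
```

View pics/p1.png

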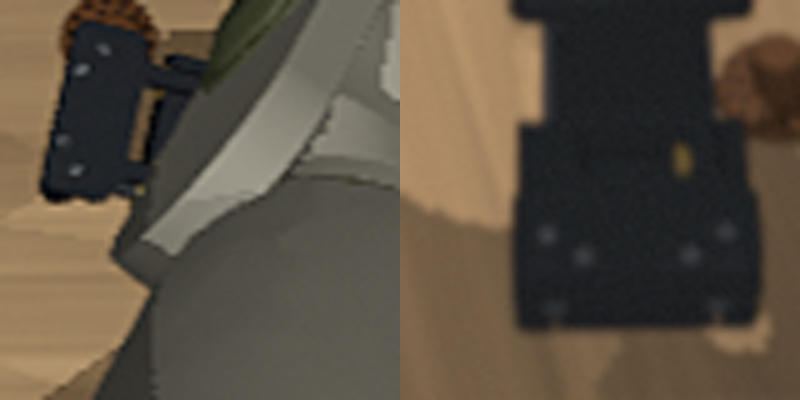

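```bash
python3 -m handwheel '[[-3,0,0,0,0,0,5],[-4,2,0,0,0,0,5],[-3,4,0,0,0,0,5],[0,4,0,0,0,0,5],[0,4,0,0,0,0,5],[0,2,0,0,0,0,5],[0,0,0,0,0,0,5]]'
python3 - <<'E'
from h import *
go([.475,-.2405,.05])
o=[]
for n in('top','side'):
    im=get_image(n);u=proj(im,[.475,-.2405,.017])
    print(n,np.round(u,1),[ (np.round(r['point'],1),round(r['score'],2),np.round(atz(im,r['point'],.017),4)) for r in models.spot_point('plate_hub',im)[:3]])
    x,y=np.int32(u)-30;o.append(cv2.resize(im['pixels'][y:y+60,x:x+60],(400,400),interpolation=cv2.INTER_CUBIC))
cv2.imwrite('pics/p2.png',np.hstack(o))
E
```

```text
clock: 5.02
tool_pos: [0.5236, -0.0943, 0.1205]
ee_rot: [0.707, 1.569, 0.434]
wrist_force: [0.1, 0.3, -1.0]
gripper_width: 0.05
tcp [ 0.5236 -0.0943  0.1205] jaw deg 74.32 tilt [ 0.0021  0.001  -1.    ] q6 -1.697 w 0.05 t 5.02
  delta cm [  7.03 -15.4   -0.74]
  untilt rotvec tool [ 0.     0.002 -0.001] F [ 0.1  0.3 -1. ] M [-0.    0.   -0.03]
top [400.3 235.3] [(array([400.9, 238.4]), 0.57, array([ 0.4683, -0.2415,  0.017 ]))]
side [281.  347.1] [(array([316.6, 317.2]), 0.93, array([ 0.5523, -0.1991,  0.017 ])), (array([294.6, 196.1]), 0.75, array([0.6238, 0.1466, 0.017 ])), (array([279.2, 350.8]), 0.63, array([ 0.4701, -0.2465,  0.017 ]))]
```

View pics/p2.png

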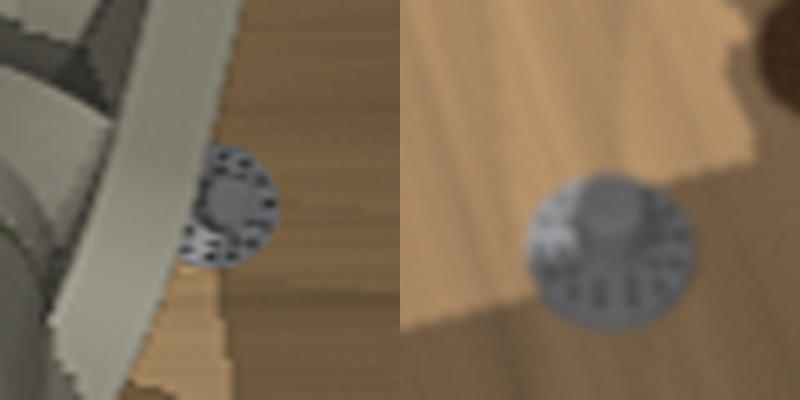

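Run:
```python
from h import *
im=get_image('side'); 
for p,z in(((282.3,345.8),.026),((282.2,354),.004)): print(np.round(atz(im,p,z),4))
print(proj(im,[.475,-.2405,.017])-30)
a=models.trace('plate_hub',im)[:3]
for r in a: print(np.round(r['box'],1),round(r['score'],2))
im=get_image('top')
print(proj(im,[.475,-.2405,.017])-30)
for p,z in(((404,235),.026),((401.9,235.6),.008)): print(np.round(atz(im,p,z),4))
a=models.trace('plate_hub',im)[:3]
for r in a: print(np.round(r['box'],1),round(r['score'],2))
go([.475,-.2405,.05])
```

```text
[ 0.4759 -0.2448  0.026 ]
[ 0.4756 -0.2451  0.004 ]
[251.02310932 317.11239104]
[302.3 310.6 328.2 337.4] 0.87
[267.9 343.2 294.8 367.6] 0.77
[370.2647329  205.31082687]
[ 0.4748 -0.2461  0.026 ]
[ 0.4751 -0.2464  0.008 ]
[398.3 227.7 412.3 243.6] 0.67
tcp [ 0.5228 -0.0986  0.12  ] jaw deg 74.02 tilt [ 1.1e-03  7.0e-04 -1.0e+00] q6 -1.7 w 0.0497 t 5.42
  delta cm [  6.98 -14.97  -0.69]
  untilt rotvec tool [ 0.     0.001 -0.001] F [-0.1 -0.1 -0. ] M [-0.02  0.02  0.04]
```

```bash
python3 -m handwheel '[[1,-3,-0.1,0,0,0,5],[1,-3,-0.1,0,0,0,5],[1,-3,-0.1,0,0,0,5],[1,-3,-0.1,0,0,0,5],[1,-2,-0.1,0,0,0,5],[0,-0.8,-0.1,0,0,0,5],[0,0,0,0,0,0,5],[0,0,0,0,0,0,5]]'; python3 -c "
from h import *
go([.4755,-.2455,.012])"
```

```text
clock: 6.08
tool_pos: [0.4732, -0.2484, 0.0683]
ee_rot: [0.496, 1.568, 0.212]
wrist_force: [0.5, 0.5, -0.2]
gripper_width: 0.05
tcp [ 0.4732 -0.2484  0.0683] jaw deg 73.75 tilt [ 3.e-03  6.e-04 -1.e+00] q6 -1.993 w 0.05 t 6.08
  delta cm [5.63 0.33 0.12]
  untilt rotvec tool [ 0.     0.003 -0.001] F [ 0.5  0.5 -0.2] M [0.02 0.01 0.04]
```

```bash
python3 -m handwheel '[[1.2,0.3,0.1,0,0.003,0,4],[1.2,0,0,0,0,0,4],[1.2,0,0,0,0,0,4],[1,0,0,0,0,0,4],[0,0,0,0,0,0,4]]'; python3 -c "
from h import *
go([.4755,-.2455,.012])"
```

```text
clock: 6.5
tool_pos: [0.4782, -0.2409, 0.0207]
ee_rot: [0.227, 1.568, -0.052]
wrist_force: [-0.9, -0.1, -0.8]
gripper_width: 0.0401
tcp [ 0.4782 -0.2409  0.0207] jaw deg 74.04 tilt [ 2.8e-03 -1.0e-04 -1.0e+00] q6 -1.98 w 0.0401 t 6.5
  delta cm [ 0.87 -0.52 -0.13]
  untilt rotvec tool [ 0.     0.003 -0.001] F [-0.9 -0.1 -0.8] M [-0.02  0.01  0.01]
```

```bash
python3 -m handwheel '[[0,-0.5,-0.13,0,0.003,0,4],[0,0,0,0,0,0,4],[0,0,0,0,0,0,4]]'; python3 -c "
from h import *
go([.4755,-.2455,.012])"
```

```text
clock: 6.75
tool_pos: [0.4761, -0.2441, 0.0209]
ee_rot: [2.318, 1.57, 2.042]
wrist_force: [-0.8, -0.4, 0.7]
gripper_width: 0.0401
tcp [ 0.4761 -0.2441  0.0209] jaw deg 74.18 tilt [-5.e-04  1.e-03 -1.e+00] q6 -1.988 w 0.0401 t 6.75
  delta cm [ 0.89 -0.15 -0.02]
  untilt rotvec tool [ 0.    -0.001 -0.001] F [-0.8 -0.4  0.7] M [-0.01  0.03  0.01]
```

```bash
python3 -m handwheel '[[0.45,-0.15,0,0,0,0,4],[0.45,0,0,0,0,0,4],[0,0,0,0,0,0,0],[0,0,0,0,0,0,0],[0,0,0,0,0,0,0],[0,0,0,0,0,0,0],[0,0,0,0,0,0,0]]'; python3 -c "
from h import *
go([.4755,-.2455,.012])"
```

```text
clock: 7.33
tool_pos: [0.4762, -0.2463, 0.0123]
ee_rot: [-0.149, 1.569, -0.425]
wrist_force: [-0.3, 0.2, -1.7]
gripper_width: 0.0171
tcp [ 0.4762 -0.2463  0.0123] jaw deg 74.15 tilt [ 1.5e-03 -7.0e-04 -1.0e+00] q6 -1.991 w 0.0171 t 7.33
  delta cm [ 0.03  0.06 -0.09]
  untilt rotvec tool [0.    0.002 0.   ] F [-0.3  0.2 -1.7] M [ 0.02 -0.06 -0.06]
```

```bash
python3 -m handwheel '[[-1,0,0,0,0,0,0],[-2.5,0,0,0,0,0,0],[-3.5,0,0,0,0,0,0],[-3.5,0,0,0,0,0,0],[-2.5,0,0,0,0,0,0],[0,0,0,0,0,0,0]]'; python3 -c "
from h import *
go([.589,.0535,.14],0)"
```

```text
clock: 7.83
tool_pos: [0.4749, -0.2453, 0.1497]
ee_rot: [2.563, 1.568, 2.286]
wrist_force: [0.3, -1.0, -1.0]
gripper_width: 0.017
tcp [ 0.4749 -0.2453  0.1497] jaw deg 74.15 tilt [-0.0017  0.002  -1.    ] q6 -1.991 w 0.017 t 7.83
  delta cm [ 1.01 31.86  2.82]
  untilt rotvec tool [ 0.    -0.002 -0.001] F [ 0.3 -1.  -1. ] M [-0.06  0.    0.01]
  turn rad about x 1.294
```

```bash
python3 -m handwheel '[[0,2,0.2,0,0,0,0],[0,3.5,0.3,0,0,0,0],[0,3.5,0.3,0,0,0,0],[0,3.5,0.3,0,0,0,0],[0,3.5,0.3,0,0,0,0],[0,3.5,0.3,0,0,0,0],[0,3.5,0.3,0,0,0,0],[0,3.5,0.3,0,0,0,0],[0,2.5,0.2,0,0,0,0],[0,1.5,0.1,0,0,0,0],[0,0,0,0,0,0,0],[0,0,0,0,0,0,0]]'
python3 - <<'E'
from h import *
go([.589,.0535,.14],0)
o=[];p=telemetry.observe()['tool_pos']
for n in('top','side'):
    im=get_image(n);cv2.imwrite(f'pics/m_{n}.png',im['pixels']);u=proj(im,p)
    print(n,np.round(u,1))
    x,y=np.int32(u)-[40,30];o.append(cv2.resize(im['pixels'][y:y+80,x:x+80],(400,400),interpolation=cv2.INTER_CUBIC))
    print(x,y)
    for t in('plate_hub','mouth','ridge'):
        print(t,[(np.round(r['point'],1),round(r['score'],2)) for r in models.spot_point(t,im)[:3]])
cv2.imwrite('pics/p3.png',np.hstack(o))
E
```

```text
clock: 8.83
tool_pos: [0.5844, 0.0546, 0.1462]
ee_rot: [-2.969, 1.564, 3.035]
wrist_force: [-0.4, -0.1, -1.0]
gripper_width: 0.0166
tcp [0.5844 0.0546 0.1462] jaw deg 73.98 tilt [-6.5e-03  7.0e-04 -1.0e+00] q6 -1.398 w 0.0166 t 8.83
  delta cm [0.61 0.02 0.48]
  untilt rotvec tool [ 0.    -0.006  0.001] F [-0.4 -0.1 -1. ] M [ 0.02 -0.04  0.02]
  turn rad about x 1.291
top [261.3 174.9]
221 144
plate_hub [(array([377.2, 200.7]), 0.6), (array([180.3, 241.5]), 0.35)]
mouth []
ridge []
side [291.1 174.2]
251 144
plate_hub [(array([313.6, 317.1]), 0.81), (array([284.4, 174.2]), 0.57)]
mouth [(array([292.2, 194.6]), 0.92)]
ridge [(array([305.6, 193.6]), 0.73)]
```

View pics/p3.png

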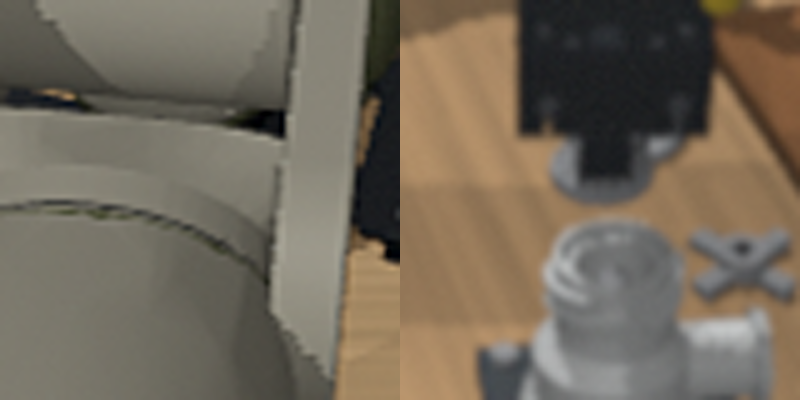

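The side view shows the disc gripped at local (202,175), about 2 mm left of the finger centre. The mouth centre is at local (213,255). The arm hides the mouth in the top view.

Run:
```python
from h import *
im=get_image('side')
p=telemetry.observe()['tool_pos']
print('plate und',proj(im,p+np.array([-.0024*.96,.0024*.28,-.0122])),'seen 290.9 177.5')
print('finger tip',proj(im,p),'seen col 291.9')
for X in((.588,.0525,.095),(.589,.0535,.095)): print('mouth',proj(im,X),'seen 293.1 / net 292.5 194.4')
o=[]
g=cv2.imread('pics/side0.png')
for img in (g,im['pixels']):
    x,y=275,170
    q=cv2.resize(img[y:y+40,x:x+40],(400,400),interpolation=cv2.INTER_CUBIC)
    o.append(q)
X=[.588,.0525]
for r,z,col in((.025,.095,(0,0,255)),(.022,.095,(0,255,0))):
    P=np.array([proj(im,[X[0]+r*np.cos(a),X[1]+r*np.sin(a),z]) for a in np.linspace(0,6.28,50)])
    cv2.polylines(o[1],[np.int32((P-[x,y]+.5)*10)],True,col,1)
# plate model at believed pose
for z,col in((-.0122,(255,0,0)),(-.0042,(255,255,0))):
    P=np.array([proj(im,p+[-.0023+.021*np.cos(a),.0007+.021*np.sin(a),z]) for a in np.linspace(0,6.28,50)])
    cv2.polylines(o[1],[np.int32((P-[x,y]+.5)*10)],True,col,1)
cv2.imwrite('pics/p4.png',np.hstack(o))
```

```text
plate und [290.15251558 179.15607705] seen 290.9 177.5
finger tip [291.42936115 174.0938339 ] seen col 291.9
mouth [292.76273314 195.13019868] seen 293.1 / net 292.5 194.4
mouth [293.0781671  194.76599151] seen 293.1 / net 292.5 194.4
```

View pics/p4.png

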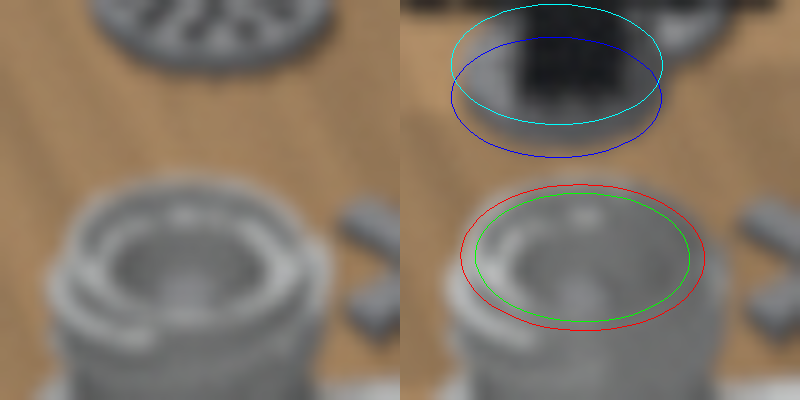

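```bash
python3 -m handwheel '[[1,-0.1,0.65,0,-0.006,0,0],[1,0,0,0,0,0,0],[0.8,0,0,0,0,0,0],[0.4,0,0,0,0,0,0],[0,0,0,0,0,0,0],[0,0,0,0,0,0,0]]'
python3 - <<'E'
from h import *
go([.5908,.0515,.1])
E
```

```text
clock: 9.78
tool_pos: [0.5908, 0.0498, 0.1102]
ee_rot: [-2.005, 1.57, -2.288]
wrist_force: [0.3, -0.3, -0.3]
gripper_width: 0.017
tcp [0.5908 0.0498 0.1102] jaw deg 73.8 tilt [-8.e-04 -9.e-04 -1.e+00] q6 -1.4 w 0.017 t 9.78
  delta cm [ 1.02  0.17 -0.05]
  untilt rotvec tool [ 0.    -0.001  0.001] F [ 0.3 -0.3 -0.3] M [-0.05  0.01 -0.  ]
```

```bash
python3 -m handwheel '[[0.3,0.17,-0.05,0,0,0,0],[0,0,0,0,0,0,0],[0.2,0,0,0,0,0,0],[0,0,0,0,0,0,0]]'
python3 - <<'E'
from h import *
go([.5908,.0515,.1])
im=get_image('side');p=telemetry.observe()['tool_pos']
x,y=265,160
q=cv2.resize(im['pixels'][y:y+60,x:x+60],(600,600),interpolation=cv2.INTER_CUBIC)
cv2.imwrite('pics/p5.png',q)
E
```

```text
clock: 10.12
tool_pos: [0.5914, 0.052, 0.1059]
ee_rot: [-0.356, 1.569, -0.639]
wrist_force: [0.4, 0.4, -1.5]
gripper_width: 0.0168
tcp [0.5914 0.052  0.1059] jaw deg 73.81 tilt [ 0.0013 -0.001  -1.    ] q6 -1.397 w 0.0168 t 10.12
  delta cm [ 0.59 -0.06 -0.04]
  untilt rotvec tool [0.    0.002 0.001] F [ 0.4  0.4 -1.5] M [ 0.21  0.04 -0.04]
```

View pics/p5.png

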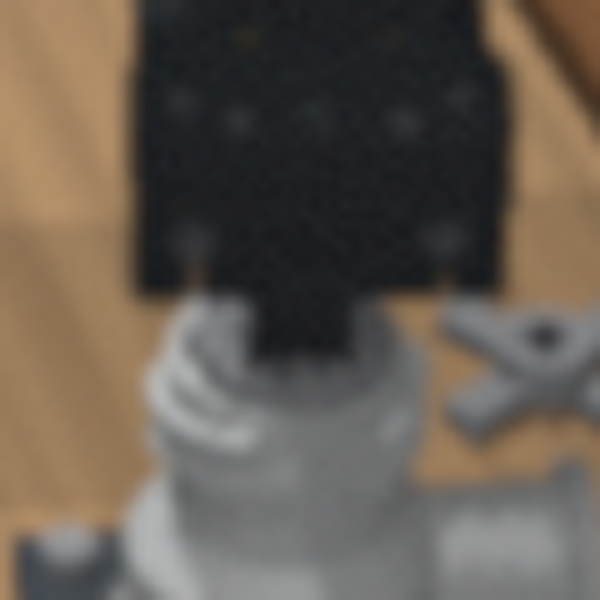

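```bash
python3 -m handwheel '[[0.1,0,0,0,0,0,0],[0,0,0,0,0,0,0]]'; python3 -c "
from h import *
go([.5908,.0515,.1])"
```

```text
clock: 10.33
tool_pos: [0.5915, 0.0521, 0.1057]
ee_rot: [-0.169, 1.568, -0.451]
wrist_force: [-0.0, 0.2, -0.9]
gripper_width: 0.0171
tcp [0.5915 0.0521 0.1057] jaw deg 73.83 tilt [ 0.0021 -0.001  -1.    ] q6 -1.397 w 0.0171 t 10.33
  delta cm [ 0.57 -0.08 -0.05]
  untilt rotvec tool [0.    0.002 0.   ] F [-0.   0.2 -0.9] M [-0.04  0.09  0.03]
```

```bash
python3 -m handwheel '[[0.3,-0.06,-0.04,0,0.002,0,0],[0,0,0,0,0,0,0]]'; python3 -c "
from h import *
go([.5908,.0515,.1])"
```

```text
clock: 10.5
tool_pos: [0.5919, 0.0527, 0.1052]
ee_rot: [0.528, 1.567, 0.246]
wrist_force: [-0.9, -0.4, -0.6]
gripper_width: 0.0168
tcp [0.5919 0.0527 0.1052] jaw deg 73.84 tilt [ 0.0041  0.001  -1.    ] q6 -1.398 w 0.0168 t 10.5
  delta cm [ 0.52 -0.14 -0.08]
  untilt rotvec tool [ 0.     0.004 -0.002] F [-0.9 -0.4 -0.6] M [-0.05  0.07 -0.07]
```

```bash
python3 -m handwheel '[[0,-0.15,-0.1,0,0.004,-0.002,0],[0.2,0,0,0,0,0,0]]'; python3 -c "
from h import *
go([.5908,.0515,.1])"
```

```text
clock: 10.67
tool_pos: [0.5913, 0.0523, 0.1045]
ee_rot: [0.863, 1.568, 0.581]
wrist_force: [-6.4, 4.1, 19.4]
gripper_width: 0.0168
tcp [0.5913 0.0523 0.1045] jaw deg 73.85 tilt [ 0.0024  0.0016 -1.    ] q6 -1.4 w 0.0168 t 10.67
  delta cm [ 0.45 -0.09 -0.02]
  untilt rotvec tool [ 0.     0.002 -0.002] F [-6.4  4.1 19.4] M [ 0.43  1.06 -0.02]
```

```bash
python3 -m handwheel '[[0,0.02,-0.2,0,0.002,-0.002,0],[0,0,0,0,0,0,0],[0.2,0,0,0,0,0,0]]'; python3 -c "
from h import *
go([.5908,.0515,.1])"
```

```text
clock: 10.92
tool_pos: [0.5906, 0.0528, 0.1042]
ee_rot: [0.195, 1.567, -0.087]
wrist_force: [-3.9, 4.5, 21.9]
gripper_width: 0.0172
tcp [0.5906 0.0528 0.1042] jaw deg 73.85 tilt [ 4.2e-03 -4.0e-04 -1.0e+00] q6 -1.397 w 0.0172 t 10.92
  delta cm [ 0.42 -0.12  0.05]
  untilt rotvec tool [ 0.     0.004 -0.001] F [-3.9  4.5 21.9] M [ 0.41  0.88 -0.02]
```

```bash
python3 -m handwheel '[[-0.1,0.1,-0.2,0,0.004,-0.001,0],[0.1,0,-0.05,0,0,0,0],[0.2,0,0,0,0,0,0]]'; python3 -c "
from h import *
go([.5908,.0515,.1])"
```

```text
clock: 11.17
tool_pos: [0.5902, 0.0539, 0.1037]
ee_rot: [0.087, 1.565, -0.195]
wrist_force: [1.4, 2.8, 13.8]
gripper_width: 0.0171
tcp [0.5902 0.0539 0.1037] jaw deg 73.83 tilt [ 0.0053 -0.001  -1.    ] q6 -1.395 w 0.0171 t 11.17
  delta cm [ 0.37 -0.21  0.13]
  untilt rotvec tool [ 0.     0.005 -0.   ] F [ 1.4  2.8 13.8] M [ 0.25  0.05 -0.01]
```

```bash
python3 -m handwheel '[[0,0.12,0,0,0.005,0,0],[0.2,0.03,0,0,0,0,0],[0.2,0,0,0,0,0,0]]'; python3 -c "
from h import *
go([.5908,.0515,.1])"
```

```text
clock: 11.42
tool_pos: [0.5904, 0.0542, 0.1005]
ee_rot: [-1.411, 1.569, -1.693]
wrist_force: [-12.5, -1.0, 27.5]
gripper_width: 0.0171
tcp [0.5904 0.0542 0.1005] jaw deg 73.83 tilt [-2.0e-04 -1.5e-03 -1.0e+00] q6 -1.393 w 0.0171 t 11.42
  delta cm [ 0.05 -0.24  0.11]
  untilt rotvec tool [0.    0.    0.001] F [-12.5  -1.   27.5] M [-0.02  1.89 -0.08]
```

```bash
python3 -m handwheel '[[0,0,0,0,0,0,0],[0.02,0,-0.1,0,0,0,0],[0,0,0,0,0,0,4],[0,0,0,0,0,0,4],[0,0,0,0,0,0,4],[-1,0,0,0,0,0,4],[-2.5,0,0,0,0,0,5],[-3.5,0,0,0,0,0,8.5],[-1,3,0,0,0,0,8.5],[0,4,0,0,0,0,8.5],[0,4,0,0,0,0,8.5],[0,4,0,0,0,0,8.5],[0,3,0,0,0,0,8.5],[0,0,0,0,0,0,8.5]]'
python3 - <<'E'
from h import *
go([.4625,.2399,.05],67)
o=[]
for n,(x,y) in(('top',(234,149)),('side',(263,165))):
    im=get_image(n)
    for t in('plate_hub','ring_center','ring_lug','ridge'): print(n,t,[(np.round(r['point'],1),round(r['score'],2)) for r in models.spot_point(t,im)[:3]])
    o.append(cv2.resize(im['pixels'][y:y+60,x:x+60],(400,400),interpolation=cv2.INTER_CUBIC))
    if n=='top': cv2.imwrite('pics/ringtop.png',im['pixels'])
cv2.imwrite('pics/p6.png',np.hstack(o))
E
```

```text
clock: 12.58
tool_pos: [0.6391, 0.2327, 0.1852]
ee_rot: [-2.84, 1.564, -3.128]
wrist_force: [-0.6, -1.2, -0.6]
gripper_width: 0.0849
tcp [0.6391 0.2327 0.1852] jaw deg 73.5 tilt [-6.8e-03 -1.0e-04 -1.0e+00] q6 -1.106 w 0.0849 t 12.58
  delta cm [ 13.63  -4.29 -17.05]
  untilt rotvec tool [ 0.    -0.006  0.002] F [-0.6 -1.2 -0.6] M [ 0.02 -0.    0.03]
  turn rad about x 0.113
top plate_hub [(array([258. , 179.3]), 0.7), (array([380.5, 200. ]), 0.53)]
top ring_center [(array([183.1, 247. ]), 0.68)]
top ring_lug [(array([193.3, 245.4]), 0.7)]
top ridge [(array([269.4, 162.2]), 0.61)]
side plate_hub [(array([314.9, 316.9]), 0.97), (array([292.7, 189.7]), 0.78)]
side ring_center [(array([223. , 161.9]), 0.93), (array([294.1, 193.8]), 0.58), (array([215.5, 186. ]), 0.55)]
side ring_lug [(array([210.5, 165.7]), 0.86), (array([216. , 198.8]), 0.77)]
side ridge [(array([307.7, 190.2]), 0.65)]
```

View pics/p6.png

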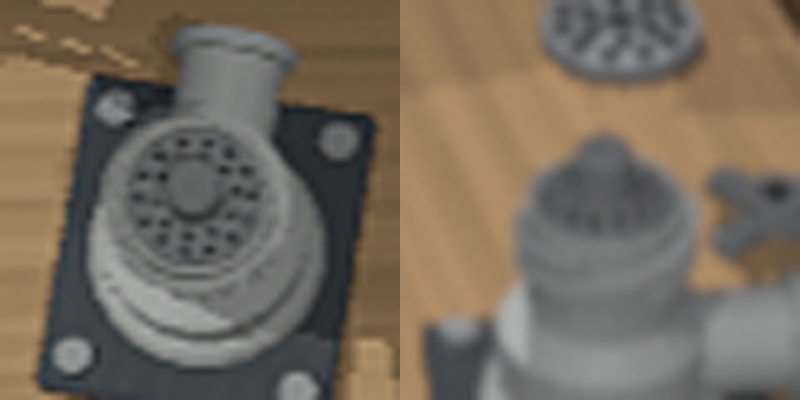

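The plate sits level with its hub up in the mouth: hub at local (192,188) in the top view and (605,150) in the side view. Next is the nut.

```bash
python3 -m handwheel '[[0,-0.7,-2.8,0.056,-0.006,0,8.6],[0.5,-0.7,-2.8,0.057,0,0,8.6],[1,-0.7,-2.8,0,0,0,8.6],[1.5,-0.7,-2.8,0,0,0,8.6],[2,-0.7,-2.8,0,0,0,8.6],[2,-0.7,-2,0,0,0,8.6],[2,0,-1,0,0,0,8.6],[1.5,0,0,0,0,0,8.6],[1,0,0,0,0,0,8.6],[0,0,0,0,0,0,8.6],[0,0,0,0,0,0,8.6]]'; python3 -c "
from h import *
go([.4625,.2399,.004],67)"
```

```text
clock: 14.0
tool_pos: [0.4577, 0.2478, 0.0669]
ee_rot: [-0.359, 1.567, -0.777]
wrist_force: [-0.0, -0.7, 0.1]
gripper_width: 0.0858
tcp [0.4577 0.2478 0.0669] jaw deg 66.04 tilt [ 0.0028 -0.0028 -1.    ] q6 -0.877 w 0.0858 t 14.0
  delta cm [ 6.29 -0.52  0.73]
  untilt rotvec tool [0.    0.004 0.001] F [-0.  -0.7  0.1] M [ 0.01 -0.    0.04]
  turn rad about x -0.017
```

```bash
python3 -m handwheel '[[1.2,-0.5,0.7,0,0.004,0,8.6],[1.2,0,0,0,0,0,8.6],[1,0,0,0,0,0,8.6],[0,0,0,0,0,0,8.6],[0,0,0,0,0,0,8.6]]'; python3 -c "
from h import *
go([.4625,.2399,.004],67)"
```

```text
clock: 14.42
tool_pos: [0.4656, 0.2383, 0.0326]
ee_rot: [0.486, 1.567, 0.066]
wrist_force: [0.8, 1.0, 0.2]
gripper_width: 0.0855
tcp [0.4656 0.2383 0.0326] jaw deg 65.96 tilt [ 3.8e-03  3.0e-04 -1.0e+00] q6 -0.901 w 0.0855 t 14.42
  delta cm [ 2.85  0.02 -0.36]
  untilt rotvec tool [ 0.     0.003 -0.002] F [0.8 1.  0.2] M [ 0.   -0.04 -0.01]
  turn rad about x -0.018
```

```bash
python3 -m handwheel '[[0.8,0,-0.35,0,0.003,-0.002,8.6],[0.8,0,0,0,0,0,8.6],[0,0,0,0,0,0,8.6]]'; python3 -c "
from h import *
go([.4625,.2399,.004],67)"
```

```text
clock: 14.67
tool_pos: [0.463, 0.2397, 0.016]
ee_rot: [0.472, 1.569, 0.052]
wrist_force: [0.0, 0.1, -0.5]
gripper_width: 0.0862
tcp [0.463  0.2397 0.016 ] jaw deg 65.94 tilt [ 1.8e-03  1.0e-04 -1.0e+00] q6 -0.898 w 0.0862 t 14.67
  delta cm [ 1.2  -0.   -0.05]
  untilt rotvec tool [ 0.     0.002 -0.001] F [ 0.   0.1 -0.5] M [ 0.01 -0.01 -0.  ]
  turn rad about x -0.019
```

```bash
python3 -m handwheel '[[0.6,0,-0.05,0,0.002,0,8.6],[0.6,0,0,0,0,0,8.6],[0,0,0,0,0,0,6],[0,0,0,0,0,0,6],[0,0,0,0,0,0,6],[0,0,0,0,0,0,6],[0,0,0,0,0,0,6],[0,0,0,0,0,0,6]]'; python3 -c "
from h import *
go([.4625,.2399,.004],67)"
```

```text
clock: 15.33
tool_pos: [0.4624, 0.2402, 0.0027]
ee_rot: [2.288, 1.57, 1.869]
wrist_force: [0.1, -0.0, -1.3]
gripper_width: 0.0665
tcp [0.4624 0.2402 0.0027] jaw deg 65.98 tilt [-3.e-04  1.e-03 -1.e+00] q6 -0.899 w 0.0665 t 15.33
  delta cm [-0.13 -0.02  0.02]
  untilt rotvec tool [ 0.    -0.001 -0.001] F [ 0.1 -0.  -1.3] M [-0.02  0.03  0.01]
  turn rad about x -0.018
```

```bash
python3 -m handwheel '[[-1,0,0,0,0,0,6],[-2.5,0,0,0,0,0,6],[-3.5,0,0,0,0,0,6],[-3.5,0,0,-0.1,0,0,6],[-3,0,0,-0.1,0,0,6],[-1,0,0,-0.1,0,0,6],[0,0,0,-0.1,0,0,6],[0,0,0,0,0,0,6]]'; python3 -c "
from h import *
go([.588,.0543,.145],90)"
```

```text
clock: 16.0
tool_pos: [0.4615, 0.2399, 0.1601]
ee_rot: [0.875, 1.569, 0.874]
wrist_force: [-1.3, 0.3, -0.9]
gripper_width: 0.066
tcp [0.4615 0.2399 0.1601] jaw deg 89.93 tilt [ 0.0012  0.0015 -1.    ] q6 -1.317 w 0.066 t 16.0
  delta cm [  1.5  -18.54  12.67]
  untilt rotvec tool [ 0.     0.001 -0.001] F [-1.3  0.3 -0.9] M [ 0.04 -0.08 -0.02]
  turn rad about x -0.001
```

```bash
python3 -m handwheel '[[0,-1.5,1,0,0,0,6],[0,-2.8,2,0,0,0,6],[0,-3,2,0,0,0,6],[0,-3,2,0,0,0,6],[0,-3,2,0,0,0,6],[0,-2.5,1.7,0,0,0,6],[0,-1.5,1,0,0,0,6],[0,-0.7,0.5,0,0,0,6],[0,0,0,0,0,0,6],[0,0,0,0,0,0,6]]'
python3 - <<'E'
from h import *
go([.588,.0543,.145],90)
p=telemetry.observe()['tool_pos'];im=get_image('side');x,y=250,130
print(proj(im,p+[0,0,.0078]),proj(im,[.588,.0543,.095]))
q=cv2.resize(im['pixels'][y:y+80,x:x+80],(600,600),interpolation=cv2.INTER_CUBIC)
for z,r,c in((-.0027,.0335,(0,0,255)),(.0183,.0335,(0,255,0))):
    P=np.array([proj(im,p+[r*np.cos(a),r*np.sin(a),z]) for a in np.linspace(0,6.28,50)]);cv2.polylines(q,[np.int32((P-[x,y]+.5)*7.5)],True,c,1)
P=np.array([proj(im,[.588+.021*np.cos(a),.0543+.021*np.sin(a),.097]) for a in np.linspace(0,6.28,50)]);cv2.polylines(q,[np.int32((P-[x,y]+.5)*7.5)],True,(255,0,0),1)
cv2.imwrite('pics/p7.png',q)
E
```

```text
clock: 16.83
tool_pos: [0.5836, 0.0514, 0.161]
ee_rot: [2.206, 1.567, 2.177]
wrist_force: [-0.0, 0.2, -0.6]
gripper_width: 0.0666
tcp [0.5836 0.0514 0.161 ] jaw deg 88.35 tilt [-0.0021  0.003  -1.    ] q6 -1.656 w 0.0666 t 16.83
  delta cm [1.6  0.29 0.44]
  untilt rotvec tool [ 0.    -0.002 -0.003] F [-0.   0.2 -0.6] M [ 0.06 -0.01 -0.  ]
  turn rad about x -0.029
[291.29747527 165.53135307] [292.49519292 194.62674976]
```

View pics/p7.png

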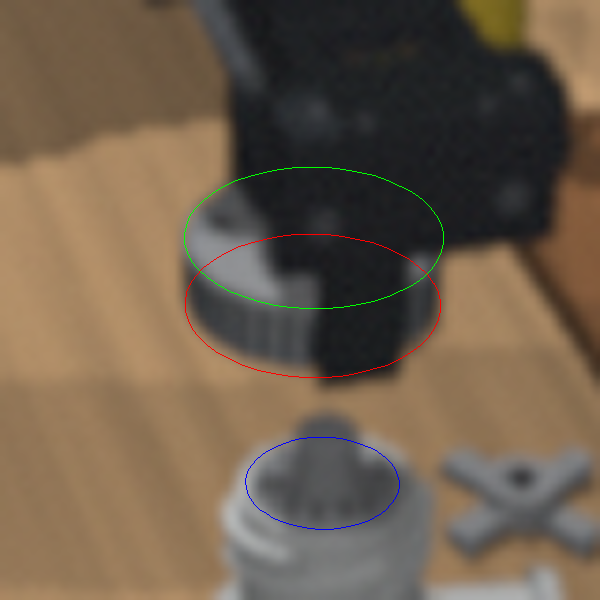

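```bash
python3 -m handwheel '[[1,0.3,0.5,-0.029,-0.002,-0.003,6],[1.2,0,0,0,0,0,6],[1.2,0,0,0,0,0,6],[1,0,0,0,0,0,6],[0.5,0,0,0,0,0,6],[0,0,0,0,0,0,6],[0,0,0,0,0,0,6]]'; python3 -c "
from h import *
go([.5888,.0543,.1],90)"
```

```text
clock: 17.47
tool_pos: [0.5867, 0.0626, 0.1079]
ee_rot: [2.863, 1.57, 2.878]
wrist_force: [-0.5, 0.8, -1.7]
gripper_width: 0.0668
tcp [0.5867 0.0626 0.1079] jaw deg 90.87 tilt [-9.e-04  2.e-04 -1.e+00] q6 -1.678 w 0.0668 t 17.47
  delta cm [ 0.79 -0.84  0.2 ]
  untilt rotvec tool [ 0.    -0.001 -0.   ] F [-0.5  0.8 -1.7] M [ 0.04  0.02 -0.01]
  turn rad about x 0.015
```

```bash
python3 -m handwheel '[[0,-0.8,0.2,0.01,0,0,6],[0,0,0,0,0,0,6],[0,0,0,0,0,0,6]]'; python3 -c "
from h import *
go([.5888,.0543,.1],90)"
```

```text
clock: 17.72
tool_pos: [0.5895, 0.0543, 0.109]
ee_rot: [-0.03, 1.57, -0.025]
wrist_force: [0.1, -0.0, -1.2]
gripper_width: 0.0665
tcp [0.5895 0.0543 0.109 ] jaw deg 90.29 tilt [ 0.001 -0.    -1.   ] q6 -1.682 w 0.0665 t 17.72
  delta cm [ 0.9   0.   -0.08]
  untilt rotvec tool [0.    0.001 0.   ] F [ 0.1 -0.  -1.2] M [ 0.04  0.06 -0.02]
  turn rad about x 0.005
```

```bash
python3 -m handwheel '[[0.4,0,-0.07,0,0.001,0,6],[0.4,0,0,0,0,0,6],[0.2,0,0,0,0,0,6]]'; python3 -c "
from h import *
go([.5888,.0543,.09],90)"
```

```text
clock: 17.97
tool_pos: [0.5895, 0.0537, 0.0996]
ee_rot: [-0.13, 1.568, -0.126]
wrist_force: [-0.6, 0.1, -0.7]
gripper_width: 0.0668
tcp [0.5895 0.0537 0.0996] jaw deg 90.23 tilt [ 2.6e-03 -3.0e-04 -1.0e+00] q6 -1.682 w 0.0668 t 17.97
  delta cm [ 0.96  0.06 -0.07]
  untilt rotvec tool [0.    0.003 0.   ] F [-0.6  0.1 -0.7] M [-0.01 -0.04  0.  ]
  turn rad about x 0.004
```

```bash
python3 -m handwheel '[[0.3,0.05,-0.07,0,0.003,0,6],[0.25,0,0,0,0,0,6]]'; python3 -c "
from h import *
go([.5888,.0543,.09],90)"; python3 -m handwheel '[[0.2,0,0,0,0,0,6]]'
```

```text
clock: 18.13
tool_pos: [0.5892, 0.0544, 0.0937]
ee_rot: [0.021, 1.57, 0.025]
wrist_force: [1.5, 1.6, -0.2]
gripper_width: 0.0664
tcp [0.5892 0.0544 0.0937] jaw deg 90.23 tilt [ 8.e-04  0.e+00 -1.e+00] q6 -1.681 w 0.0664 t 18.13
  delta cm [ 0.37 -0.01 -0.04]
  untilt rotvec tool [ 0.     0.001 -0.   ] F [ 1.5  1.6 -0.2] M [ 0.25 -0.32  0.  ]
  turn rad about x 0.004
clock: 18.22
tool_pos: [0.5893, 0.0545, 0.0915]
ee_rot: [0.155, 1.57, 0.159]
wrist_force: [0.2, -0.5, -1.4]
gripper_width: 0.0664
```

```bash
python3 -m handwheel '[[0.15,0,0,0,0,0,6]]';python3 -m handwheel '[[0.15,0,0,0,0,0,6]]'
```

```text
clock: 18.3
tool_pos: [0.5893, 0.0546, 0.0897]
ee_rot: [0.198, 1.57, 0.202]
wrist_force: [0.7, 0.9, -1.2]
gripper_width: 0.0666
clock: 18.38
tool_pos: [0.5893, 0.0546, 0.088]
ee_rot: [0.165, 1.57, 0.169]
wrist_force: [0.9, -0.2, -0.7]
gripper_width: 0.0666
```

```bash
python3 -m handwheel '[[0.12,0,0,0,0,0,6]]';python3 -m handwheel '[[0.1,0,0,0,0,0,6]]'; python3 -c "
from h import *
go([.5888,.0543,.0832],90)"
```

```text
clock: 18.47
tool_pos: [0.5893, 0.0545, 0.0866]
ee_rot: [0.024, 1.57, 0.028]
wrist_force: [-0.3, 0.5, 6.9]
gripper_width: 0.0663
clock: 18.55
tool_pos: [0.5894, 0.0545, 0.0864]
ee_rot: [-0.065, 1.57, -0.061]
wrist_force: [-5.1, 0.4, 15.2]
gripper_width: 0.066
tcp [0.5894 0.0545 0.0864] jaw deg 90.25 tilt [ 1.2e-03 -1.0e-04 -1.0e+00] q6 -1.681 w 0.066 t 18.55
  delta cm [ 0.32 -0.02 -0.06]
  untilt rotvec tool [0.    0.001 0.   ] F [-5.1  0.4 15.2] M [0.28 0.89 0.  ]
  turn rad about x 0.004
```

```bash
python3 -m handwheel '[[0,0,0,0.06,0,0,6],[0.03,0,0,0.06,0,0,6],[0.03,0,0,0.06,0,0,6]]'; python3 -c "
from h import *
go([.5888,.0543,.0832],90)"
```

```text
clock: 18.8
tool_pos: [0.5893, 0.0545, 0.0863]
ee_rot: [-0.053, 1.569, -0.234]
wrist_force: [1.2, 0.5, -1.4]
gripper_width: 0.0666
tcp [0.5893 0.0545 0.0863] jaw deg 79.64 tilt [ 1.4e-03 -3.0e-04 -1.0e+00] q6 -1.495 w 0.0666 t 18.8
  delta cm [ 0.31 -0.03 -0.05]
  untilt rotvec tool [0.    0.001 0.   ] F [ 1.2  0.5 -1.4] M [ 0.13 -0.14  0.02]
  turn rad about x -0.181
```

```bash
python3 -m handwheel '[[0.07,0,0,0.07,0,0,6],[0.06,0,0,0.07,0,0,6],[0.06,0,0,0.07,0,0,6]]'; python3 -c "
from h import *
go([.5888,.0543,.0832],90)"
```

```text
clock: 19.05
tool_pos: [0.5894, 0.0545, 0.0847]
ee_rot: [0.167, 1.569, -0.234]
wrist_force: [-0.3, 1.3, 2.2]
gripper_width: 0.0667
tcp [0.5894 0.0545 0.0847] jaw deg 67.04 tilt [ 1.7e-03 -4.0e-04 -1.0e+00] q6 -1.275 w 0.0667 t 19.05
  delta cm [ 0.15 -0.04 -0.05]
  untilt rotvec tool [ 0.     0.002 -0.   ] F [-0.3  1.3  2.2] M [0.15 0.   0.03]
  turn rad about x -0.401
```

```bash
python3 -m handwheel '[[0.03,0,0,0.06,0,0,6],[0.03,0,0,0.06,0,0,6],[0.03,0,0,0.06,0,0,6]]'; python3 -c "
from h import *
go([.5888,.0543,.0832],90)"
```

```text
clock: 19.3
tool_pos: [0.5893, 0.0545, 0.0839]
ee_rot: [0.266, 1.569, -0.324]
wrist_force: [1.0, 0.1, -0.6]
gripper_width: 0.0664
tcp [0.5893 0.0545 0.0839] jaw deg 56.16 tilt [ 1.6e-03 -5.0e-04 -1.0e+00] q6 -1.085 w 0.0664 t 19.3
  delta cm [ 0.07 -0.04 -0.03]
  untilt rotvec tool [ 0.     0.002 -0.   ] F [ 1.   0.1 -0.6] M [ 0.1  -0.09 -0.01]
  turn rad about x -0.591
```

```bash
python3 -m handwheel '[[0.04,0,0,0.06,0,0,6],[0.04,0,0,0.06,0,0,6]]'; python3 -c "
from h import *
go([.5888,.0543,.0832],90)"
```

```text
clock: 19.47
tool_pos: [0.5894, 0.0546, 0.0832]
ee_rot: [0.537, 1.569, -0.18]
wrist_force: [1.5, 0.1, 0.7]
gripper_width: 0.0665
tcp [0.5894 0.0546 0.0832] jaw deg 48.93 tilt [ 2.e-03 -4.e-04 -1.e+00] q6 -0.959 w 0.0665 t 19.47
  delta cm [-0.   -0.06 -0.03]
  untilt rotvec tool [ 0.     0.002 -0.001] F [1.5 0.1 0.7] M [ 0.09 -0.04  0.02]
  turn rad about x -0.717
```

```bash
python3 -m handwheel '[[0.04,0,0,0.05,0,0,6],[0.04,0,0,0.05,0,0,6]]'; python3 -c "
from h import *
go([.5888,.0543,.0832],90)"
```

```text
clock: 19.63
tool_pos: [0.5894, 0.0546, 0.0826]
ee_rot: [0.581, 1.569, -0.242]
wrist_force: [-1.0, 0.4, 1.0]
gripper_width: 0.0666
tcp [0.5894 0.0546 0.0826] jaw deg 42.88 tilt [ 2.e-03 -5.e-04 -1.e+00] q6 -0.854 w 0.0666 t 19.63
  delta cm [-0.06 -0.06 -0.02]
  untilt rotvec tool [ 0.     0.002 -0.001] F [-1.   0.4  1. ] M [-0.01  0.11  0.03]
  turn rad about x -0.822
```

```bash
python3 -m handwheel '[[0.03,0,0,0.05,0,0,6],[0.03,0,0,0.05,0,0,6]]'; python3 -c "
from h import *
go([.5888,.0543,.0832],90)"
```

```text
clock: 19.8
tool_pos: [0.5895, 0.0545, 0.0823]
ee_rot: [0.664, 1.568, -0.263]
wrist_force: [0.8, -0.1, 1.6]
gripper_width: 0.0666
tcp [0.5895 0.0545 0.0823] jaw deg 36.86 tilt [ 2.3e-03 -6.0e-04 -1.0e+00] q6 -0.748 w 0.0666 t 19.8
  delta cm [-0.09 -0.07 -0.02]
  untilt rotvec tool [ 0.     0.002 -0.001] F [ 0.8 -0.1  1.6] M [-0.04  0.    0.07]
  turn rad about x -0.928
```

```bash
for i in 1 2; do python3 -m handwheel '[[0.02,0,0,0.05,0,0,6],[0.02,0,0,0.05,0,0,6]]'; python3 -c "
from h import *
go([.5888,.0543,.0832],90)"; done
```

```text
clock: 19.97
tool_pos: [0.5897, 0.0542, 0.0823]
ee_rot: [0.6, 1.568, -0.433]
wrist_force: [0.3, -2.0, 0.7]
gripper_width: 0.0664
tcp [0.5897 0.0542 0.0823] jaw deg 30.85 tilt [ 0.0029 -0.0013 -1.    ] q6 -0.643 w 0.0664 t 19.97
  delta cm [-0.09 -0.07 -0.05]
  untilt rotvec tool [ 0.     0.003 -0.002] F [ 0.3 -2.   0.7] M [-0.17  0.1   0.02]
  turn rad about x -1.032
clock: 20.13
tool_pos: [0.5898, 0.0539, 0.0823]
ee_rot: [0.613, 1.567, -0.525]
wrist_force: [0.5, 0.3, 0.8]
gripper_width: 0.0664
tcp [0.5898 0.0539 0.0823] jaw deg 24.82 tilt [ 0.0034 -0.002  -1.    ] q6 -0.538 w 0.0664 t 20.13
  delta cm [-0.09 -0.08 -0.08]
  untilt rotvec tool [ 0.     0.003 -0.002] F [0.5 0.3 0.8] M [0.06 0.06 0.05]
  turn rad about x -1.138
```

```bash
for i in 1 2 3; do python3 -m handwheel '[[0.02,0.02,-0.02,0.035,0.002,-0.001,6]]' | tail -2; python3 -c "
from h import *
go([.5888,.0543,.0832])"; done
```

```text
wrist_force: [0.4, -0.8, 1.4]
gripper_width: 0.0665
tcp [0.5899 0.0541 0.0823] jaw deg 22.67 tilt [ 1.8e-03 -8.0e-04 -1.0e+00] q6 -0.501 w 0.0665 t 20.22
  delta cm [-0.09 -0.09 -0.06]
  untilt rotvec tool [ 0.     0.001 -0.001] F [ 0.4 -0.8  1.4] M [-0.17  0.06 -0.02]
wrist_force: [0.6, -0.6, 0.8]
gripper_width: 0.0667
tcp [0.5901 0.0542 0.0823] jaw deg 20.56 tilt [ 2.e-04  4.e-04 -1.e+00] q6 -0.465 w 0.0667 t 20.3
  delta cm [-0.09 -0.11 -0.06]
  untilt rotvec tool [ 0. -0. -0.] F [ 0.6 -0.6  0.8] M [-0.12  0.06  0.01]
wrist_force: [-0.7, 0.3, 1.1]
gripper_width: 0.0667
tcp [0.5902 0.0544 0.0824] jaw deg 18.45 tilt [-0.0014  0.0018 -1.    ] q6 -0.429 w 0.0667 t 20.38
  delta cm [-0.08 -0.13 -0.04]
  untilt rotvec tool [ 0.    -0.002  0.001] F [-0.7  0.3  1.1] M [ 0.03  0.09 -0.03]
```

```bash
for i in 1 2 3; do python3 -m handwheel '[[0.05,0,0,0.035,0,0,6]]' | tail -2; python3 -c "
from h import *
go([.5888,.0543,.0832])"; done
```

```text
wrist_force: [-0.6, 1.8, 3.8]
gripper_width: 0.0665
tcp [0.5903 0.0544 0.0823] jaw deg 16.35 tilt [-0.001   0.0018 -1.    ] q6 -0.393 w 0.0665 t 20.47
  delta cm [-0.09 -0.15 -0.04]
  untilt rotvec tool [ 0.    -0.002  0.   ] F [-0.6  1.8  3.8] M [0.15 0.19 0.18]
wrist_force: [-1.2, 0.8, 3.9]
gripper_width: 0.0664
tcp [0.5904 0.0544 0.0823] jaw deg 14.3 tilt [-7.0e-04  1.6e-03 -1.0e+00] q6 -0.357 w 0.0664 t 20.55
  delta cm [-0.09 -0.16 -0.03]
  untilt rotvec tool [ 0.    -0.002  0.   ] F [-1.2  0.8  3.9] M [0.01 0.39 0.67]
wrist_force: [-1.1, -0.3, 3.4]
gripper_width: 0.0666
tcp [0.5904 0.0544 0.0823] jaw deg 12.29 tilt [-6.e-04  1.e-03 -1.e+00] q6 -0.321 w 0.0666 t 20.63
  delta cm [-0.09 -0.16 -0.02]
  untilt rotvec tool [ 0.    -0.001  0.   ] F [-1.1 -0.3  3.4] M [-0.04  0.28  1.11]
```

The moment overshot to 1.11 N m because I ran three turns without reading between them. I'll back off, then tighten again in single fine steps.

```bash
python3 -m handwheel '[[0,0,0,-0.035,0,0,6]]' | tail -2; python3 -c "
from h import *
go([.5888,.0543,.0832])"; python3 -m handwheel '[[0,0,0,-0.03,0,0,6]]' | tail -2; python3 -c "
from h import *
go([.5888,.0543,.0832])"
```

```text
wrist_force: [1.4, -0.2, -3.1]
gripper_width: 0.0664
tcp [0.5903 0.0544 0.0823] jaw deg 14.19 tilt [-6.e-04  9.e-04 -1.e+00] q6 -0.354 w 0.0664 t 20.72
  delta cm [-0.09 -0.15 -0.03]
  untilt rotvec tool [ 0.    -0.001  0.   ] F [ 1.4 -0.2 -3.1] M [-0.03 -0.16 -0.35]
wrist_force: [1.0, 0.3, -1.1]
gripper_width: 0.0664
tcp [0.5903 0.0544 0.0823] jaw deg 15.96 tilt [-6.e-04  9.e-04 -1.e+00] q6 -0.385 w 0.0664 t 20.8
  delta cm [-0.09 -0.15 -0.03]
  untilt rotvec tool [ 0.    -0.001  0.   ] F [ 1.   0.3 -1.1] M [-0.09 -0.1  -0.08]
```

The loosening and tightening moments at the same angle give about 35 N at 0.69 N m, so the peak was about 57 N, under the 70 N limit. Tightening again to about 0.4 N m.

```bash
python3 -m handwheel '[[0,0,0,0.015,0,0,6]]' | tail -2; python3 -c "
from h import *
go([.5888,.0543,.0832])"
```

```text
wrist_force: [0.8, 0.2, -0.5]
gripper_width: 0.0667
tcp [0.5903 0.0544 0.0823] jaw deg 15.17 tilt [-6.e-04  8.e-04 -1.e+00] q6 -0.371 w 0.0667 t 20.88
  delta cm [-0.09 -0.15 -0.03]
  untilt rotvec tool [ 0.    -0.001  0.   ] F [ 0.8  0.2 -0.5] M [ 0.11 -0.07  0.38]
```

```bash
python3 -m handwheel '[[0,0,0,0.003,0,0,6]]' | tail -2; python3 -c "
from h import *
go([.5888,.0543,.0832])"; python3 -m handwheel '[[0,0,0,0,0,0,8.7],[0,0,0,0,0,0,8.7],[0,0,0,0,0,0,8.7],[0,0,0,0,0,0,8.7],[-1,0,0,0,0,0,8.7],[-2,0,0,0,0,0,8.7],[-3.5,0,0,0,0,0,8.7],[-3.5,0,0,0,0,0,8.7],[0,0,-3,0,0,0,8.7],[0,0,-4,0,0,0,8.7],[0,0,-4,0,0,0,8.7],[0,0,-4,0,0,0,8.7],[0,0,-3,0,0,0,8.7],[0,0,0,0,0,0,8.7]]'
python3 - <<'E'
from h import *
go([.5888,.0543,.0832])
o=[]
for n,(x,y) in(('top',(234,149)),('side',(263,160))):
    im=get_image(n)
    for t,z in(('ring_center',.091),('ring_lug',.083)): print(n,t,[(np.round(r['point'],1),round(r['score'],2),np.round(atz(im,r['point'],z),4)) for r in models.spot_point(t,im)[:4]])
    q=cv2.resize(im['pixels'][y:y+60,x:x+60],(400,400),interpolation=cv2.INTER_CUBIC)
    if n=='side':
        for z in(.1015,.0805):
            P=np.array([proj(im,[.589+.0335*np.cos(a),.0543+.0335*np.sin(a),z]) for a in np.linspace(0,6.28,50)])+[.5,-.9];cv2.polylines(q,[np.int32((P-[x,y]+.5)*6.667)],True,(0,0,255),1)
    o.append(q)
cv2.imwrite('pics/p8.png',np.hstack(o))
E
```

```text
wrist_force: [1.0, 1.0, -0.4]
gripper_width: 0.0667
tcp [0.5903 0.0544 0.0823] jaw deg 14.93 tilt [-6.e-04  5.e-04 -1.e+00] q6 -0.367 w 0.0667 t 20.97
  delta cm [-0.09 -0.15 -0.03]
  untilt rotvec tool [ 0.    -0.001  0.   ] F [ 1.   1.  -0.4] M [ 0.01 -0.12  0.45]
clock: 22.13
tool_pos: [0.5437, 0.2333, 0.1958]
ee_rot: [1.719, 1.565, 0.397]
wrist_force: [-1.2, 0.3, 0.7]
gripper_width: 0.0869
tcp [0.5437 0.2333 0.1958] jaw deg 14.28 tilt [ 0.0054  0.0022 -1.    ] q6 -0.043 w 0.0869 t 22.13
  delta cm [11.24 -0.11 18.47]
  untilt rotvec tool [ 0.    -0.001 -0.006] F [-1.2  0.3  0.7] M [-0.07  0.11 -0.01]
top ring_center [(array([261.4, 176.9]), 0.94, array([0.5932, 0.0571, 0.091 ]))]
top ring_lug [(array([267.4, 191.6]), 0.55, array([0.5637, 0.0453, 0.083 ])), (array([265.3, 164.1]), 0.55, array([0.6222, 0.0491, 0.083 ]))]
side ring_center [(array([220.2, 159.2]), 0.83, array([0.4725, 0.2361, 0.091 ])), (array([294.1, 194.5]), 0.78, array([0.593 , 0.0588, 0.091 ]))]
side ring_lug [(array([280.4, 206.4]), 0.85, array([0.5574, 0.0386, 0.083 ])), (array([211.3, 164.1]), 0.57, array([0.4508, 0.2342, 0.083 ]))]
```

View pics/p8.png

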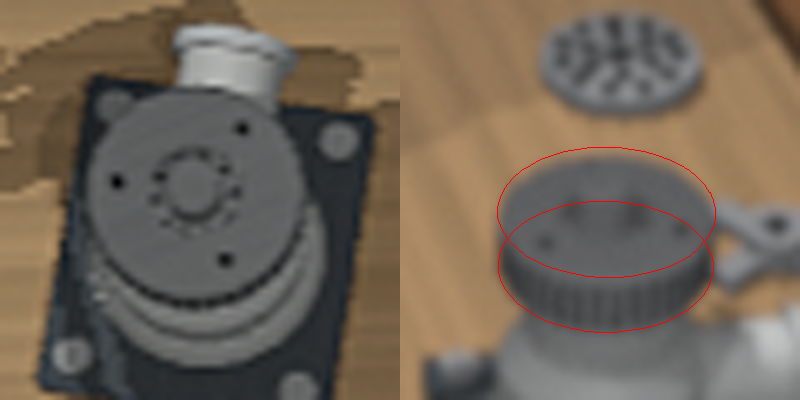

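```bash
python3 -c "
from workcell import order
print(order.job_done())"
```

```text
the job is handed in; nothing more can be done
None
```

The mincer is assembled and handed in at about 22 s of the 64 s allowed. The grey plate sits hub up and level in the mouth, and the grey ring nut is screwed down clockwise on it, closed side up.

**Tightness:**
- The last reading before release was 0.45 N m, within the 0.3–0.5 N m range.
- The nut went too far once, to 1.11 N m. From the tightening and loosening moments at one angle I estimate about 57 N of clamping at that peak, below the 70 N limit. I backed it off and tightened again.

**Position after release:**
- The nut looks level, and the hub is visible through its hole.
- The dots put the lugs at about -37°, the same as where I let go, so the nut neither slipped nor turned back.
- Under turning, the nut's height stopped about 1 mm below the nominal snug value. I put that down to the nut having slipped a little in the grip at first contact.
- In the side view the nut's top edge is also about 1 px below my model. That is within the camera's calibration error.

**Other things moved:** my first grasp was off-centre and nudged the plate about 5 mm on the table before I re-measured and picked it up. I touched nothing else on the table.

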